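# Load the bench shaker and dial in its running time

## Robot

A 7-joint arm with a two-finger parallel gripper is mounted at the origin on a cart in front of the work surface, level with it; the furniture and walls round the work are solid. World frame = base frame: x ahead of the robot, y to its left, z up, the work surface at z = 0. Lengths are in m, angles in rad, forces in N, time in s.
With the tool pointing down it reaches from about 0.35 to 0.775 m from the base axis. Payload 3.1 kg.
Tool frame: the origin (TCP) lies at the very end of the fingers, on their centre line; the grasp point (between the pads) lies 19 mm behind it (grip_depth is the distance from the TCP to the grasp point, in m); z points along the fingers, y is the line along which they close (so a half turn about z gives the same grasp; the last joint's range is limited). The gripper opens to 85 mm and grips with 20 to 120 N. Pads are 22 mm wide; open, the fingers measure 114 mm over their backs; the gripper's body (76 mm by 85 mm) begins 54 mm behind the grasp point. The pads swing forward as they close: fully open they stand 13 mm farther back than shut.
Start: joints at [1.183, 0.311, 0.014, 1.512, -0.004, 1.319, -0.027], TCP at [0.186, -0.517, 0.231] pointing down, gripper open.
Joint ranges: [-2.7, 2.7], [-0.3, 1.91], [-1.27, 1.3], [0.12, 2.57], [-1.44, 4.58], [0.2, 2.03], [-3.05, 3.05]. Speed limits (rad/s): [2.79, 2.79, 3.14, 3.14, 3.14, 3.14, 3.14].

## Interface

Orientations are given as a rotation vector (axis times angle).
In Python, from workcell import observe, grab_frame, calibration, close_job, masks_of, grip_depth gives the robot as it stands. The module is installed in compiled form; this text tells all that it offers.
- The arm moves only by the shell command python3 -m creep 'ROWS'. ROWS is JSON, one flat list of numbers, 7 for each row, row after row: the turn, a rotation vector about the tool's x, y, z in rad, then the shift along the tool's x, y, z in cm, then the closure, from 0 (fully open) to 1 (shut). A call has exactly 10 rows; each row shifts and turns the commanded pose from where the row before left it, along the tool's axes as they then stand; what a row does not reach is not made up. A row lasts 1/8 s, in which the tool goes at most 62.5 mm and 10.7 degrees, less where a joint would pass 70% of its speed; a pose out of reach is approached as far as the arm can. A call with a gripper value outside its range is refused whole. The fingers move at their own pace and stop on an object; the grip force is fixed at half the most. Time passes only in rows, so rows that do not move let the fingers close, or fill a call up. It gives the time, the measured TCP pose, the force, the opening and the grip force at its end, in the units of the state.
- observe(): the state, without advancing time (a new reading comes with each control period).
- grab_frame(name): name is "side" or "top" or "wrist"; returns (picture, depth): 480x640x3 uint8, red, green, blue; 480x640 float32, m along the optical axis (not along the pixel's ray), 0 where there is no reading.
- calibration(name): a dict with "fx", "fy", "cx", "cy" (pixels), "cam_to_world" (4x4, takes a point from camera to world coordinates). Camera axes: x right, y up, looking along -z (the intrinsics and any distortion apply to the point x, -y, -z); pixel columns grow to the right and rows downward; lengths in m; the calibration is good to about 2 mm. A picture is of the moment at which its call begins: read the wrist's pose just before it. calibration takes no time and is no camera call; for the wrist camera it gives the pose at the moment of the call.
- close_job(): hands the job in; it is judged then, once.
Trained networks look in the newest picture that a camera, given by its name, has taken for a name from the list of things; names that differ only in an ending like _2 or _b are one class to them, and where a whole thing is asked for, a point or a joint stands for the part that bears it (a point fixed in the world has none). Each returns a list of dicts, best first, with "conf" (0 to 1); they miss things now and then, are a little off and sometimes report something else, mostly with a low value. They report only what shows in the picture. A call takes as long as a camera call. They do not tell look-alikes from the thing itself.
- masks_of(thing, camera): "pixels" (480x640 bool, what is visible of it) and "bbox" ([left, top, right, bottom] in pixels, round what is visible of it).
The state is a dict: "time_s": time; "joint_pos": joint angles; "qvel": joint speeds; "effort": joint torques, N m; "eef_pos": TCP position; "tcp_rot": TCP orientation; "wrist_force": force on the tool from outside, world axes, zero at the start; "torque": the same for the moment, N m; "grip_width": finger opening in m; "grip_force": force on a finger pad.
Only numpy, scipy, OpenCV 4.12 (cv2) and the standard library are available. Lean on these libraries where they do the work, as an engineer would, in place of code of your own. Each camera call takes 0.05 s, during which the arm holds its last target. There are 200 camera calls.

## Task

Put the smallest of the three sample tins on the round plate of the small bench shaker, lying flat inside the plate's rim. Then roll the knurled thumbwheel under the hood until the digit 4 stands centred in the window beside it, and only when that is set press the start button fully in and let it go. Leave the other two tins where they stand.

Things in the scene. Friction and masses are not known exactly. Their poses are not given: they have to be found in the camera images.
- mixer: Small grey bench shaker, 222 x 166 mm (x -142 to 80, y -118 to 48 mm in its own frame), fixed. Axes: -x its front (towards the robot), y to its left as the operator sees it, z up; origin on the table under the middle of the wheel's exposed edge. In front a flat ledge 30 mm high with the round plate, behind it a console with a sloping panel, then a column (x 40 to 80 mm) with a hood.
- panel_mid (a point): Point of the sloping panel's surface right over the wheel's axis, at (0, 0, 75) mm in the shaker's frame (same axes). The flat panel slopes up 35 degrees away from the operator, 120 mm long: its outward normal is (-0.574, 0, 0.819), its up-slope direction (0.819, 0, 0.574) in the shaker's frame.
- hood_edge (a point): Middle of the lower front edge of the hood, straight above the wheel at (0, 0, 195) mm in the shaker's frame. The hood (y -118 to 48 mm, 10 mm thick) reaches back from here to the column. A hand pointing straight down at the wheel or button hits it; one tilted along the panel's normal passes in front of it with some 25 mm to spare.
- plate_floor (a point): Centre of the shaking plate's inner floor, 50 mm above the table, at (-95, -35, 50) mm in the shaker's frame; z up. The aluminium plate is a shallow round dish, 64 mm inside and 72 mm outside diameter, its rim 5 mm higher than the floor.
- wheel_axis (a point): Middle of the thumbwheel, on its axis (the shaker's y), 27 mm below the panel, at (15.5, 0, 52.9) mm in the shaker's frame. The black knurled wheel, radius 42 mm, 12 mm thick, stands 15 mm out of a slot in the panel, over 64 mm along the slope: pinch its flat sides or rub its edge. The panel beside it is flat and clear for 65 mm to the right and 45 mm to the left.
- thumbwheel (a joint): Wheel angle in rad: 0.6283 x the digit centred in the window (4 is 2.513); starts between 6 and 9. Grows when the exposed edge rolls up the slope, shrinks when it rolls down towards the operator; stops at 0 and 5.655 (digits 0 and 9). No clicks, friction only (about 1.2 N at the edge). Black digits 10 mm high on a white drum, window 16 x 18 mm centred 24 mm left of the wheel's middle.
- start_top (a point): Middle of the top of the round grey start button, 24 mm diameter, on the panel 85 mm to the right of the thumbwheel, its top 16 mm out of the panel; pressed along the panel's normal, into the slope.
- start (a joint): Travel of the start button in m: 0 released, 0.006 fully in, sprung: begins to move at 1.5 N, fully in at 5 N; counts as pressed from 0.0045.
- tin_small: The smallest closed round sample tin, bare metal, 47 mm diameter and 25 mm high, about 80 g; origin at the centre of its underside, z up. The lid (upper 10 mm) is 1 mm prouder all round than the body. Gripped with the fingertips 10 mm above its underside, the fingers clear the plate's rim.
- tin_medium: Bystander: sample tin of the same make, 53 mm diameter, 29 mm high; origin at the centre of its underside.
- tin_large: Bystander: sample tin of the same make, 61 mm diameter, 35 mm high; origin at the centre of its underside.
- sieve_shaker_b: Bystander: the big sieve shaker of the room, fixed, in the way of sideways swings: origin on the table under its middle; its base box reaches 180 mm to the front (-x), 185 mm to either side and is 175 mm high, the tower of sieves on it (300 mm across at the foot, 240 mm above) over 700 mm. The tins stand close in front of it.
Mind the look-alikes: they are no part of the job. What is shaped like the tin_small but orange or yellow is not meant.

How it is judged:
By the outcome, as a careful person would: the job done as asked, in the order asked, and still so for the second after the job is handed in, with the robot touching nothing.
It also fails if it takes over 69 s, if anything falls off the work surface, if the arm or the gripper's body presses on something with over 40 N, if the wrist force passes 120 N, or if a joint passes its speed limit or range.

## Working session

There is one attempt and no reset: what is moved stays moved. The work goes in short steps, Python scripts to look and compute and a shell command to move; the robot and the scene stay as the last step left them, time stands still between calls to the robot, and variables do not carry over. Pictures are saved under pics/ and viewed, at most 10 in all, crops included, and the job is handed in when it is done.

```bash
mkdir -p pics
cat > h.py <<'E'
import numpy as np,cv2
from workcell import *
from scipy.spatial.transform import Rotation as R
def pts(d,c,m=None):
    k=d>0
    if m is not None:k&=m
    v,u=np.nonzero(k);z=d[v,u]
    P=np.c_[(u-c['cx'])/c['fx']*z,-(v-c['cy'])/c['fy']*z,-z]
    T=np.array(c['cam_to_world']);return P@T[:3,:3].T+T[:3,3],v,u
def save(n,p):cv2.imwrite('pics/'+n,p[:,:,::-1])
E
python3 - <<'E'
from h import *
s=observe();print({k:np.round(v,3) for k,v in s.items()})
ims=[]
for n in['side','top']:
    p,d=grab_frame(n);c=calibration(n);ims.append(p);print(n,{k:np.round(v,3) for k,v in c.items()})
    np.savez(n,p=p,d=d)
    for t in['tin_small','tin_medium','tin_large','mixer','thumbwheel','start','sieve_shaker_b']:
        for r in masks_of(t,n)[:4]:
            P,_,_=pts(d,c,r['pixels'])
            if len(P):print(t,round(r['conf'],2),r['bbox'],len(P),np.median(P,0).round(3),np.percentile(P,2,axis=0).round(3),np.percentile(P,98,axis=0).round(3))
save('a.png',cv2.resize(np.vstack(ims),(560,600*14//14)) if 0 else ims[0]);save('b.png',ims[1])
E
```

```text
{'time_s': np.float64(0.0), 'joint_pos': array([ 1.183,  0.312,  0.014,  1.513, -0.004,  1.319, -0.027]), 'qvel': array([ 0.   , -0.   ,  0.001,  0.001, -0.001, -0.001, -0.001]), 'effort': array([ 0.0000e+00, -3.7991e+01,  1.4600e-01, -2.3059e+01,  1.2000e-02,
        1.3000e-02,  0.0000e+00]), 'eef_pos': array([ 0.186, -0.517,  0.23 ]), 'tcp_rot': array([-3.092e+00, -5.400e-01,  1.000e-03]), 'wrist_force': array([-0.142,  0.691, -0.935]), 'torque': array([-0.005, -0.015, -0.012]), 'grip_force': np.float64(0.0), 'grip_width': np.float64(0.086)}
side {'fx': np.float64(480.123), 'fy': np.float64(480.123), 'cx': np.float64(309.818), 'cy': np.float64(239.422), 'cam_to_world': array([[-0.83 ,  0.239, -0.503, -0.017],
       [-0.557, -0.319,  0.767,  0.895],
       [ 0.023,  0.917,  0.398,  0.561],
       [ 0.   ,  0.   ,  0.   ,  1.   ]])}
tin_small 0.85 [295.8, 317.7, 320.7, 340.9] 428 [0.424 0.226 0.022] [0.407 0.199 0.001] [0.448 0.24  0.025]
tin_small 0.57 [138.4, 330.0, 166.0, 349.0] 318 [0.637 0.423 0.022] [0.621 0.401 0.002] [0.663 0.442 0.025]
tin_medium 0.66 [253.3, 343.5, 283.9,
[... 850 characters left out ...]
 0.194 -0.003] [0.45  0.234 0.029]
tin_small 0.69 [203.6, 236.9, 226.1, 253.1] 214 [0.565 0.363 0.022] [ 0.545  0.343 -0.   ] [0.585 0.386 0.03 ]
tin_small 0.62 [189.8, 211.4, 204.4, 228.1] 140 [0.645 0.417 0.022] [0.623 0.395 0.007] [0.666 0.436 0.03 ]
tin_medium 0.6 [215.1, 281.0, 232.4, 298.9] 261 [0.436 0.332 0.026] [0.415 0.309 0.017] [0.459 0.357 0.034]
tin_large 0.7 [304.9, 285.6, 328.5, 304.3] 366 [0.434 0.068 0.032] [0.406 0.04  0.023] [0.461 0.094 0.039]
mixer 0.66 [382.9, 219.0, 490.0, 324.7] 5949 [ 0.497 -0.252  0.068] [ 0.371 -0.349  0.023] [ 0.597 -0.152  0.209]
thumbwheel 0.69 [412.8, 250.6, 431.5, 267.1] 137 [ 0.529 -0.228  0.079] [ 0.503 -0.245  0.055] [ 0.548 -0.208  0.098]
```

View pics/a.png

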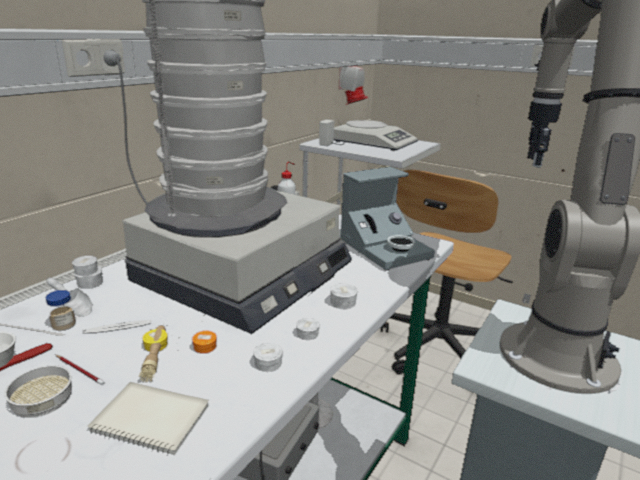

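View pics/b.png

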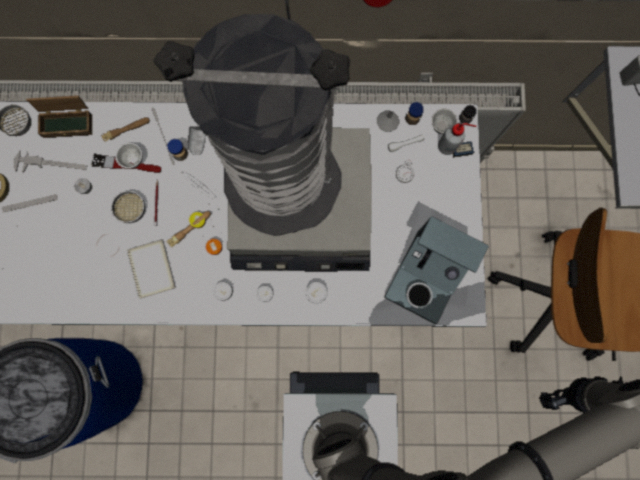

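The side view shows the small bare tin at (307,328), medium at (267,356), large at (343,297). Orange and yellow look-alikes are at (204,341) and (155,338). The top view confirms them at (265,292), (223,290) and (316,290). The shaker is at (435,265), yawed clockwise. Next I'll get precise positions.

Run:
```python
from h import *
from scipy.optimize import least_squares
A={}
for n in['side','top']:
    z=np.load(n+'.npz');A[n]=pts(z['d'],calibration(n))[0]
for n,P in A.items():
    for nm,c,h,r in[('small',(.428,.214),.025,.03),('med',(.436,.333),.029,.034),('large',(.434,.067),.035,.04)]:
        Q=P[(np.hypot(*(P[:,:2]-c).T)<r)&(P[:,2]>h-.007)]
        (cx,cy),rad=cv2.minEnclosingCircle(Q[:,:2].astype(np.float32))
        print(n,nm,len(Q),np.round([cx,cy,rad],4),(Q.min(0)/2+Q.max(0)/2).round(4),'z',np.percentile(Q[:,2],[50,90]).round(4))
    B=P[(P[:,2]>.04)&(P[:,2]<.15)&(P[:,1]>-.05)&(P[:,1]<.3)&(P[:,0]>.43)]
    print('base front',np.percentile(B[:,0],[0.5,2,10]).round(3) if len(B) else 0,'y',np.percentile(B[:,1],[1,99]).round(3) if len(B) else 0)
    M=P[(P[:,0]>.34)&(P[:,0]<.66)&(P[:,1]>-.4)&(P[:,1]<-.1)&(P[:,2]>.015)&(P[:,2]<.25)]
    if n=='top': print('table z',np.median(P[(abs(P[:,0]-.45)<.03)&(abs(P[:,1]-.14)<.02),2]))
    # fit: residual distance to union of planes in mixer frame
    def res(q):
        c,s=np.cos(q[2]),np.sin(q[2]);X=(M[:,:2]-q[:2])@np.array([[c,-s],[s,c]]);x,y=X.T;z=M[:,2]
        def box(lo,hi):
            p=np.c_[x,y,z];ce=(np.array(lo)+hi)/2;d=abs(p-ce)-(np.array(hi)-lo)/2
            return abs(np.linalg.norm(np.maximum(d,0),axis=1)+np.minimum(d.max(1),0))
        r=[box((-.142,-.118,0),(.080,.048,.03)),box((.04,-.118,0),(.08,.048,.205)),box((0,-.118,.195),(.08,.048,.205))]
        pl=abs(-.574*x+.819*(z-.075));u=.819*x+.574*(z-.075)
        r.append(pl+np.maximum(abs(u)-.06,0)+np.maximum(y-.048,0)+np.maximum(-.118-y,0))
        rr=np.hypot(x+.095,y+.035);r.append(np.hypot(rr-.034,z-.053));r.append(np.where(rr<.036,abs(z-.05),1))
        a=np.hypot(x-.0155,z-.0529);r.append(np.hypot(a-.042,np.maximum(abs(y)-.006,0)))
        return np.minimum(np.min(r,0),.03)
    for q0 in[(.526,-.226,-.58)]:
        f=least_squares(res,q0,loss='soft_l1',f_scale=.003);print(n,len(M),f.x.round(4),np.median(f.fun),(abs(f.fun)<.005).mean())
```

```text
side small 288 [0.4294 0.2171 0.0246] [0.4286 0.2176 0.0221] z [0.0232 0.0246]
side med 465 [0.4358 0.3373 0.027 ] [0.4353 0.3371 0.0261] z [0.0271 0.0285]
side large 339 [0.4332 0.0716 0.0315] [0.4323 0.0719 0.0318] z [0.0332 0.0346]
base front [0.495 0.498 0.506] y [-0.04   0.298]
side 5783 [ 0.526  -0.2321 -0.4863] 0.00127249474695737 0.9396507003285492
top small 183 [0.4303 0.2146 0.0234] [0.4305 0.2149 0.0254] z [0.0225 0.027 ]
top med 239 [0.4364 0.333  0.0269] [0.437  0.3331 0.0296] z [0.0269 0.0313]
top large 309 [0.4336 0.0669 0.0303] [0.4334 0.0666 0.0347] z [0.0328 0.0371]
base front [0.495 0.497 0.503] y [-0.048  0.296]
table z -0.0011887263881626975
top 5920 [ 0.5266 -0.2345 -0.4928] 0.0021072791464583104 0.8940878378378379
```

```bash
cat >> h.py <<'E'
MX=np.array([.5263,-.2333,-.49])
def m2w(p,q=None):
    q=MX if q is None else q
    return R.from_euler('z',q[2]).apply(p)+[q[0],q[1],0]
def down(yaw): # tool x at azimuth yaw, pointing down
    return R.from_euler('z',yaw)*R.from_euler('x',np.pi)
def mixtool(t): # tool z tilted t from vertical (away from operator), tool x = mixer up-slope side
    return R.from_euler('z',MX[2])*R.from_euler('y',-t)*R.from_euler('x',np.pi)
def plan(pos,rot,n,start=None):
    "rows for linear move with uniform turn"
    if start is None:
        s=observe();start=(np.array(s['eef_pos']),R.from_rotvec(s['tcp_rot']))
    p,r=start;d=(r.inv()*rot).as_rotvec()/n;st=(np.asarray(pos)-p)/n
    print('turn/row',d.round(3),'step mm',np.linalg.norm(st)*1000//.1/10)
    for i in range(n):
        r2=r*R.from_rotvec(d) 
        print((r.inv().apply(st)*100).round(2).tolist(),(r2.inv().apply(st)*100).round(2).tolist() if i in(0,n-1) else '')
        r=r2
    return (np.asarray(pos),rot)
E
python3 - <<'E'
from h import *
s=observe();r=R.from_rotvec(s['tcp_rot']);T=np.array(calibration('wrist')['cam_to_world'])
print('cam in tool',r.inv().apply(T[:3,3]-s['eef_pos']).round(3),(r.inv().as_matrix()@T[:3,:3]).round(2))
a=plan([.36,-.15,.28],down(0.1),7)
a=plan([.43,.216,.15],down(0),7,a)
E
```

```text
cam in tool [ 0.079 -0.001 -0.142] [[-0.    0.95  0.31]
 [ 1.    0.    0.  ]
 [ 0.    0.31 -0.95]]
turn/row [ 0.    -0.     0.035] step mm 58.4
[4.11, -4.1, -0.7] [3.97, -4.24, -0.7]
[3.97, -4.24, -0.7] 
[3.81, -4.38, -0.7] 
[3.66, -4.51, -0.7] 
[3.5, -4.63, -0.7] 
[3.33, -4.75, -0.7] 
[3.16, -4.87, -0.7] [2.99, -4.98, -0.7]
turn/row [ 0.    -0.     0.014] step mm 56.3
[1.52, -5.1, 1.86] [1.44, -5.12, 1.86]
[1.44, -5.12, 1.86] 
[1.37, -5.14, 1.86] 
[1.3, -5.16, 1.86] 
[1.22, -5.18, 1.86] 
[1.15, -5.2, 1.86] 
[1.07, -5.21, 1.86] [1.0, -5.23, 1.86]
```

```bash
sed -i "s/R.from_euler('y',-t)\*R.from_euler('x',np.pi)/R.from_euler('y',-t)*R.from_euler('y',np.pi)/" h.py
python3 - <<'E'
from h import *
print(mixtool(.61).as_matrix().round(2))
a=plan([.37,-.15,.28],down(1.745),10)
s=R.from_rotvec(observe()['tcp_rot'])
a=plan([.43,.216,.15],down(np.pi),10,a)
E
```

```text
[[-0.72  0.47  0.51]
 [ 0.39  0.88 -0.27]
 [-0.57  0.   -0.82]]
turn/row [ 0.    0.   -0.14] step mm 41.3
[2.97, -2.83, -0.49] [3.34, -2.39, -0.49]
[3.34, -2.39, -0.49] 
[3.64, -1.9, -0.49] 
[3.87, -1.38, -0.49] 
[4.02, -0.82, -0.49] 
[4.1, -0.25, -0.49] 
[4.09, 0.32, -0.49] 
[4.01, 0.89, -0.49] 
[3.85, 1.44, -0.49] 
[3.61, 1.96, -0.49] [3.3, 2.44, -0.49]
turn/row [ 0.    0.   -0.14] step mm 39.3
[3.5, 1.23, 1.3] [3.3, 1.7, 1.3]
[3.3, 1.7, 1.3] 
[3.03, 2.14, 1.3] 
[2.7, 2.54, 1.3] 
[2.32, 2.89, 1.3] 
[1.89, 3.19, 1.3] 
[1.43, 3.42, 1.3] 
[0.94, 3.59, 1.3] 
[0.43, 3.68, 1.3] 
[-0.08, 3.71, 1.3] [-0.6, 3.66, 1.3]
```

```bash
python3 -m creep '[0,0,-0.14,3,-2.8,-0.5,0, 0,0,-0.14,3.3,-2.4,-0.5,0, 0,0,-0.14,3.6,-1.9,-0.5,0, 0,0,-0.14,3.9,-1.4,-0.5,0, 0,0,-0.14,4,-0.8,-0.5,0, 0,0,-0.14,4.1,-0.2,-0.5,0, 0,0,-0.14,4.1,0.3,-0.5,0, 0,0,-0.14,4,0.9,-0.5,0, 0,0,-0.14,3.8,1.4,-0.5,0, 0,0,-0.14,3.6,2,-0.5,0]'
python3 - <<'E'
from h import *
plan([.43,.216,.15],down(np.pi),10)
E
```

```text
time_s: 2.05
eef_pos: [0.3705, -0.1501, 0.2817]
tcp_rot: [2.013, 2.411, -0.0]
wrist_force: [0.8, -0.6, 0.2]
grip_width: 0.0855
grip_force: 0.0
turn/row [-0.     0.    -0.139] step mm 39.3
[3.5, 1.24, 1.31] [3.29, 1.71, 1.32]
[3.29, 1.71, 1.32] 
[3.02, 2.15, 1.32] 
[2.69, 2.55, 1.32] 
[2.31, 2.9, 1.32] 
[1.89, 3.19, 1.32] 
[1.43, 3.42, 1.32] 
[0.94, 3.59, 1.32] 
[0.43, 3.68, 1.32] 
[-0.08, 3.71, 1.32] [-0.6, 3.66, 1.32]
```

Works: the shift is applied before the turn. Continuing on to a position above the tin, then looking with the wrist camera.

```bash
python3 -m creep '[0,0,-0.14,3.5,1.2,1.3,0, 0,0,-0.14,3.3,1.7,1.3,0, 0,0,-0.14,3,2.1,1.3,0, 0,0,-0.14,2.7,2.5,1.3,0, 0,0,-0.14,2.3,2.9,1.3,0, 0,0,-0.14,1.9,3.2,1.3,0, 0,0,-0.14,1.4,3.4,1.3,0, 0,0,-0.14,0.9,3.6,1.3,0, 0,0,-0.14,0.4,3.7,1.3,0, 0,0,-0.13,-0.1,3.7,1.3,0]'
cat > look.py <<'E'
from h import *
import sys
s=observe();c=calibration('wrist');p,d=grab_frame('wrist');save(sys.argv[1],p);np.savez('wrist',p=p,d=d)
for r in masks_of('tin_small','wrist')[:3]:
    P,_,_=pts(d,c,r['pixels']);t=P[P[:,2]>np.percentile(P[:,2],95)-.006]
    (x,y),q=cv2.minEnclosingCircle(t[:,:2].astype(np.float32));print(round(r['conf'],2),r['bbox'],'c',np.round([x,y,q],4),'z',np.median(t[:,2]).round(4))
print(s['eef_pos'],s['tcp_rot'])
E
python3 look.py w1.png; python3 -c "
from h import *
plan([.43,.216,.009],down(np.pi),4)"
```

```text
time_s: 3.3
eef_pos: [0.43, 0.2147, 0.151]
tcp_rot: [0.003, 3.141, -0.0]
wrist_force: [0.4, -0.8, 0.8]
grip_width: 0.0853
grip_force: 0.0
0.97 [296.2, 195.6, 352.8, 256.4] c [0.4284 0.2177 0.0234] z 0.022
0.82 [481.8, 338.1, 512.3, 361.0] c [0.5478 0.3773 0.0133] z 0.0219
0.57 [511.8, 444.4, 527.7, 451.6] c [0.6594 0.4158 0.0116] z 0.022
[0.43004673 0.21470113 0.1510233 ] [ 3.46171027e-03  3.14084133e+00 -1.45223979e-04]
turn/row [ 0.001 -0.001  0.   ] step mm 35.3
[-0.05, -0.07, 3.54] [-0.05, -0.07, 3.54]
[-0.05, -0.07, 3.54] 
[-0.05, -0.06, 3.54] 
[-0.05, -0.06, 3.54] [-0.05, -0.06, 3.54]
```

View pics/w1.png

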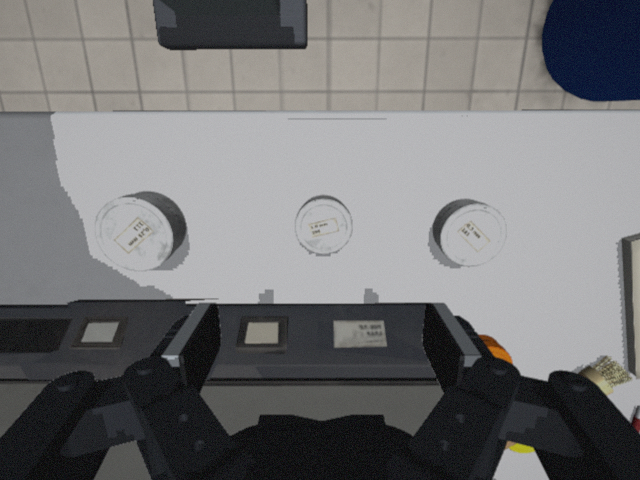

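The smallest tin is at (323,226), centred between the fingers, with the medium and large tins at (470,233) and (140,233). Descending and gripping.

```bash
python3 -m creep '[0,0,0,0.1,0.2,3.5,0, 0,0,0,0,0,3.5,0, 0,0,0,0,0,3.5,0, 0,0,0,0,0,2.5,0, 0,0,0,0,0,1.2,0, 0,0,0,0,0,0,0.3, 0,0,0,0,0,0,1, 0,0,0,0,0,0,1, 0,0,0,0,0,0,1, 0,0,0,0,0,0,1]'
```

```text
time_s: 4.65
eef_pos: [0.4298, 0.2165, 0.0109]
tcp_rot: [0.009, 3.139, 0.001]
wrist_force: [-0.4, -1.0, 5.7]
grip_width: 0.044
grip_force: 60.5
```

```bash
python3 - <<'E'
from h import *
p=m2w([-.095,-.035,.05]);print(p)
s=observe();r0=R.from_rotvec(s['tcp_rot'])
a=plan([.429,.2165,.15],r0,3)
a=plan([p[0],p[1],.12],mixtool(0),10,a)
E
python3 -m creep '[0,0,0,0,0,-2.0,1, 0,0,0,0,0,-4,1, 0,0,0,0,0,-4,1, 0,0,0,0,0,-4,1, 0,0,0,0,0,0,1, 0,0,0,0,0,0,1, 0,0,0,0,0,0,1, 0,0,0,0,0,0,1, 0,0,0,0,0,0,1, 0,0,0,0,0,0,1]'
```

```text
[ 0.42600647 -0.21947219  0.05      ]
turn/row [0. 0. 0.] step mm 46.3
[0.01, 0.01, -4.64] [0.01, 0.01, -4.64]
[0.01, 0.01, -4.64] 
[0.01, 0.01, -4.64] [0.01, 0.01, -4.64]
turn/row [0.    0.    0.048] step mm 43.7
[0.01, -4.36, 0.3] [-0.21, -4.36, 0.3]
[-0.21, -4.36, 0.3] 
[-0.42, -4.34, 0.3] 
[-0.63, -4.31, 0.3] 
[-0.83, -4.28, 0.3] 
[-1.04, -4.23, 0.3] 
[-1.24, -4.18, 0.3] 
[-1.45, -4.11, 0.3] 
[-1.64, -4.04, 0.3] 
[-1.84, -3.95, 0.3] [-2.03, -3.86, 0.3]
time_s: 5.9
eef_pos: [0.4284, 0.2158, 0.149]
tcp_rot: [-0.009, -3.141, 0.0]
wrist_force: [-0.1, 0.2, -1.2]
grip_width: 0.0442
grip_force: 61.2
```

```bash
python3 -m creep '[0,0,0.05,0,-4.3,0,1, 0,0,0.05,-0.2,-4.3,0.1,1, 0,0,0.05,-0.4,-4.3,0.2,1, 0,0,0.05,-0.6,-4.3,0.2,1, 0,0,0.05,-0.8,-4.3,0.2,1, 0,0,0.05,-1,-4.2,0.2,1, 0,0,0.05,-1.2,-4.2,0.2,1, 0,0,0.05,-1.4,-4.1,0.2,1, 0,0,0.05,-1.6,-4,0.2,1, 0,0,0.04,-1.8,-4,0.2,1]'
python3 - <<'E'
from h import *
s=observe();c=calibration('wrist');p,d=grab_frame('wrist');save('w2.png',p)
P,v,u=pts(d,c);print(s['eef_pos'],s['tcp_rot'])
f=m2w([-.095,-.035,.05])
K=(np.hypot(*(P[:,:2]-f[:2]).T)<.045);
Q=P[K&(P[:,2]>.0515)&(P[:,2]<.058)];(x,y),q=cv2.minEnclosingCircle(Q[:,:2].astype(np.float32));print('rim',len(Q),x,y,q)
g=P[K&(P[:,2]>.047)&(P[:,2]<.053)];print('floor',len(g),np.median(g[:,2]) if len(g) else 0)
plan([f[0],f[1],.061],mixtool(0),3)
E
```

```text
time_s: 7.15
eef_pos: [0.4199, -0.2189, 0.1324]
tcp_rot: [0.772, 3.045, -0.0]
wrist_force: [0.8, -0.2, -1.0]
grip_width: 0.044
grip_force: 61.3
[ 0.41989479 -0.21891916  0.13235947] [ 7.72082048e-01  3.04462657e+00 -9.12736554e-05]
rim 1272 0.42394375801086426 -0.21801911294460297 0.03591649606823921
floor 4365 0.049155251481768164
turn/row [-0.002  0.001 -0.006] step mm 23.9
[-0.09, 0.36, 2.36] [-0.09, 0.36, 2.36]
[-0.09, 0.36, 2.36] 
[-0.1, 0.36, 2.36] [-0.1, 0.35, 2.36]
```

View pics/w2.png

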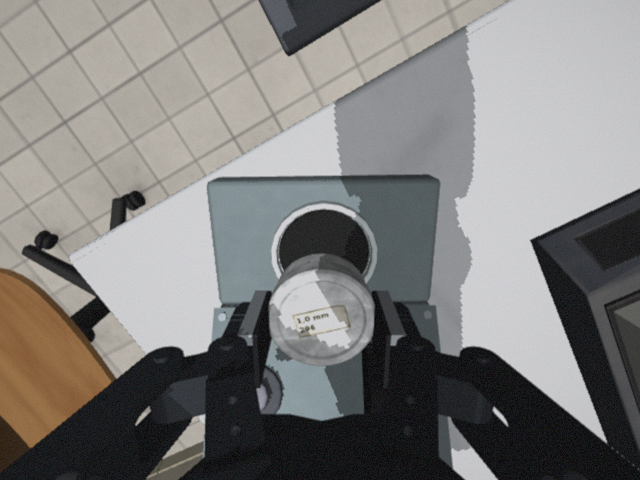

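The held tin is at (320,315), above the plate ring at (324,248). The rim fit has radius 35.9 mm, which agrees with the model. Lowering and releasing.

```bash
python3 -m creep '[0,0,0,-0.4,0.2,1.5,1, 0,0,0,0,0,2,1, 0,0,0,0,0,2,1, 0,0,0,0,0,1,1, 0,0,0,0,0,0.5,1, 0,0,0,0,0,0,1, 0,0,0,0,0,0.1,1, 0,0,0,0,0,0,0.3, 0,0,0,0,0,0,0.0, 0,0,0,0,0,0,0]'
python3 -m creep '[0,0,0,0,0,0,0, 0,0,0,0,0,-1,0, 0,0,0,0,0,-2.5,0, 0,0,0,0,0,-4,0, 0,0,0,0,0,-4,0, 0,0,0,0,0,-3,0, 0,0,0,0,0,0,0, 0,0,0,0,0,0,0, 0,0,0,0,0,0,0, 0,0,0,0,0,0,0]'
cat > win.py <<'E'
from h import *
import sys
s=observe();c=calibration('wrist');p,d=grab_frame('wrist')
P,v,u=pts(d,c);print(s['eef_pos'],s['tcp_rot'])
T=np.linalg.inv(np.array(c['cam_to_world']))
def px(w):
    q=T[:3,:3]@w+T[:3,3];return np.array([c['cx']-c['fx']*q[0]/q[2],c['cy']+c['fy']*q[1]/q[2]])
w=px(m2w([0,.024,.075]));print('window px',w,'wheel',px(m2w([-.0242,0,.1105]) if 0 else m2w([-.0086,0,.0873])),'btn',px(m2w([-.0092,-.085,.0881])))
u0,v0=(int(x) for x in w);k=int(sys.argv[2]);cr=p[max(v0-k,0):v0+k,max(u0-k,0):u0+k]
save(sys.argv[1],np.hstack([cv2.resize(p,(480,360)),cv2.resize(cr,(300,360),interpolation=cv2.INTER_CUBIC)]) if cr.size else p);np.savez('wrist',p=p,d=d)
E
python3 win.py w3.png 45
```

```text
time_s: 8.45
eef_pos: [0.4245, -0.218, 0.0616]
tcp_rot: [0.771, 3.045, -0.0]
wrist_force: [-0.0, 0.5, -0.9]
grip_width: 0.0849
grip_force: 0.0
time_s: 9.7
eef_pos: [0.4237, -0.2175, 0.2053]
tcp_rot: [-0.77, -3.044, -0.001]
wrist_force: [0.0, -0.3, -0.2]
grip_width: 0.0853
grip_force: 0.0
[ 0.42367177 -0.21745888  0.20528879] [-7.69933881e-01 -3.04365123e+00 -1.18467264e-03]
window px [386.37161077 334.07139659] wheel [361.21735495 333.59648282] btn [261.11871526 334.02740904]
```

View pics/w3.png

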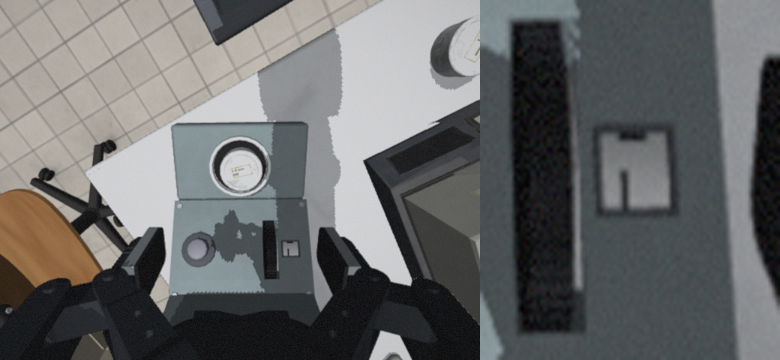

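The tin lies inside the plate ring at (240,165). The window is at about (388,331) and wheel at (360,333) in full-frame pixels, matching the predictions within 2 px. I'll move to a tilted standoff over the wheel.

```bash
cat >> h.py <<'E'
def pan(u,h,y=0.): return m2w(np.array([0,y,.075])+u*np.array([.819,0,.574])+h*np.array([-.574,0,.819]))
def where():
    s=observe();q=R.from_euler('z',-MX[2]).apply(np.array(s['eef_pos'])-[MX[0],MX[1],0])-[0,0,.075]
    print('u,h,y mm',np.round([1000*(q@[.819,0,.574]),1000*(q@[-.574,0,.819]),1000*q[1]],1))
E
python3 -c "
from h import *
plan(pan(.015,.04),mixtool(.7),10)"
```

```text
turn/row [-0.    -0.07  -0.001] step mm 12.9
[-0.87, 0.35, 0.89] [-0.81, 0.35, 0.95]
[-0.81, 0.35, 0.95] 
[-0.74, 0.35, 1.0] 
[-0.67, 0.35, 1.05] 
[-0.59, 0.35, 1.1] 
[-0.51, 0.35, 1.14] 
[-0.43, 0.34, 1.17] 
[-0.35, 0.34, 1.2] 
[-0.27, 0.34, 1.22] 
[-0.18, 0.34, 1.23] [-0.09, 0.34, 1.24]
```

```bash
python3 -m creep '[0,-0.07,0,-0.9,0.35,0.9,0.4, 0,-0.07,0,-0.8,0.35,0.95,0.6, 0,-0.07,0,-0.75,0.35,1,0.6, 0,-0.07,0,-0.65,0.35,1.05,0.6, 0,-0.07,0,-0.6,0.35,1.1,0.6, 0,-0.07,0,-0.5,0.35,1.15,0.6, 0,-0.07,0,-0.45,0.35,1.2,0.6, 0,-0.07,0,-0.35,0.35,1.2,0.6, 0,-0.07,0,-0.25,0.35,1.2,0.6, 0,-0.07,0,-0.2,0.35,1.2,0.6]'
python3 - <<'E'
from h import *
where();import os
s=observe();c=calibration('wrist');p,d=grab_frame('wrist');np.savez('wrist',p=p,d=d)
T=np.linalg.inv(np.array(c['cam_to_world']))
def px(w):
    q=T[:3,:3]@w+T[:3,3];return np.array([c['cx']-c['fx']*q[0]/q[2],c['cy']+c['fy']*q[1]/q[2]])
print(px(pan(0,0,.024)),px(pan(0,.015)),px(pan(0,.016,-.085)),c['fx'])
u,v=px(pan(0,0,.024)).astype(int)
cr=np.ascontiguousarray(p[max(v-60,0):v+60,max(u-60,0):u+60][::-1,::-1])
save('w4.png',np.hstack([cv2.resize(p,(400,300)),cv2.resize(cr,(300,300),interpolation=cv2.INTER_CUBIC)]))
E
```

```text
time_s: 11.0
eef_pos: [0.5074, -0.2335, 0.1225]
tcp_rot: [0.624, 2.433, -0.229]
wrist_force: [-0.3, -1.1, -0.4]
grip_width: 0.034
grip_force: 0.0
u,h,y mm [13.7 48.4 -9.1]
[379.60477085 243.85342916] [338.03829084 253.69734856] [178.80894904 253.78145802] 351.0805507421281
```

View pics/w4.png

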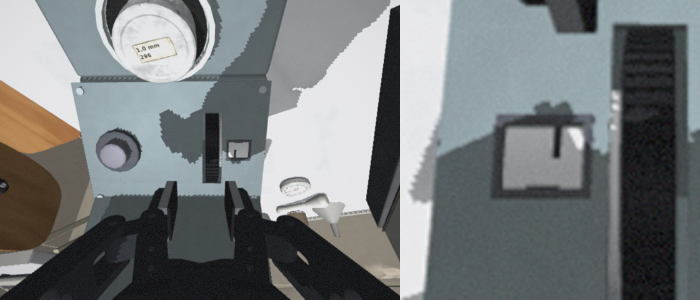

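Window at (380,244). Rotated to the operator's view, it shows a stem (the lower part of a 7) in the upper half and the top of the next digit at the bottom edge, so about 7.5. The fingers are about 9 mm to the right of the wheel, which matches the measured pose. I'll correct that and go down over the wheel.

```bash
python3 -c "
from h import *
where();a=plan(pan(.018,.02),mixtool(.7),3);plan(pan(.018,.004),mixtool(.7),2,a);plan(pan(-.018,.004),mixtool(.7),6,(pan(.018,.004),mixtool(.7)))"
```

```text
u,h,y mm [13.1 48.1 -9.3]
turn/row [-0.008 -0.018 -0.001] step mm 9.9
[-0.13, 0.33, 0.93] [-0.11, 0.33, 0.94]
[-0.11, 0.33, 0.94] 
[-0.1, 0.32, 0.94] [-0.08, 0.31, 0.95]
turn/row [0. 0. 0.] step mm 8.0
[0.07, 0.0, 0.8] [0.07, 0.0, 0.8]
[0.07, 0.0, 0.8] [0.07, 0.0, 0.8]
turn/row [0. 0. 0.] step mm 6.0
[0.6, -0.0, -0.05] [0.6, -0.0, -0.05]
[0.6, -0.0, -0.05] 
[0.6, -0.0, -0.05] 
[0.6, -0.0, -0.05] 
[0.6, -0.0, -0.05] 
[0.6, -0.0, -0.05] [0.6, -0.0, -0.05]
```

```bash
python3 -m creep '[0,-0.02,0,-0.1,0.3,0.9,0.6, 0,-0.02,0,-0.1,0.3,0.9,0.6, 0,-0.02,0,-0.1,0.3,0.9,0.6, 0,0,0,0,0,0,0.6, 0,0,0,0,0,0,0.6, 0,0,0,0,0,0,0.6, 0,0,0,0,0,0,0.6, 0,0,0,0,0,0,0.6, 0,0,0,0,0,0,0.6, 0,0,0,0,0,0,0.6]'; python3 -c "
from h import *
where();plan(pan(.018,.004),mixtool(.7),2)"
```

```text
time_s: 12.3
eef_pos: [0.529, -0.2363, 0.1045]
tcp_rot: [0.61, 2.373, -0.245]
wrist_force: [0.7, 0.3, -0.5]
grip_width: 0.0342
grip_force: 0.0
u,h,y mm [20.  22.  -1.4]
turn/row [-0.012  0.003 -0.002] step mm 9.0
[0.18, 0.09, 0.88] [0.18, 0.08, 0.88]
[0.18, 0.08, 0.88] [0.18, 0.07, 0.89]
```

```bash
python3 -m creep '[-0.012,0,0,0.2,0.1,0.9,0.6, -0.012,0,0,0.2,0.1,0.9,0.6, 0,0,0,0,0,0,0.6, 0,0,0,0,0,0,1, 0,0,0,0,0,0,1, 0,0,0,0,0,0,1, 0,0,0,0.9,0,0,1, 0,0,0,0.9,0,0,1, 0,0,0,0.9,0,0,1, 0,0,0,0.9,0,0,1]'; python3 -c "
from h import *
where()"
```

```text
time_s: 13.55
eef_pos: [0.5293, -0.2349, 0.083]
tcp_rot: [0.588, 2.333, -0.238]
wrist_force: [-4.5, 1.9, 34.8]
grip_width: 0.0098
grip_force: 68.5
u,h,y mm [ 7.3  4.6 -0. ]
```

The straight slide fights the wheel's arc, so I'll relieve the force upward and follow the arc instead.

```bash
python3 -m creep '[0,0,0,0,0,-0.3,1, 0,0,0,0,0,-0.2,1, 0,0,0,0,0,0,1, 0,0,0,0,0,0,1, 0,0,0,0,0,0,1, 0,0,0,0,0,0,1, 0,0,0,0,0,0,1, 0,0,0,0,0,0,1, 0,0,0,0,0,0,1, 0,0,0,0,0,0,1]'; python3 -c "
from h import *
where();s=observe();print(s['joint_pos'].round(2) if 0 else np.round(s['joint_pos'],2))
r=R.from_rotvec(s['tcp_rot']);z=r.apply([0,0,1]);print('tilt',np.arccos(-z[2]))
print('err', (r.inv()*mixtool(.7)).as_rotvec())"
```

```text
time_s: 14.8
eef_pos: [0.5186, -0.2293, 0.0752]
tcp_rot: [0.596, 2.357, -0.224]
wrist_force: [21.2, -10.3, -11.1]
grip_width: 0.0101
grip_force: 61.8
u,h,y mm [-7.1  5.1 -0.1]
[ 0.79  0.29 -0.54  2.35  2.19  0.32 -0.71]
tilt 0.7230331920930697
err [-0.00238248  0.02303492 -0.00424263]
```

```bash
python3 -m creep '[0,0,0,0,0,0,0.6, 0,0,0,0,0,0,0.6, 0,0,0,0,0,0,0.6, 0,0,0,0,0,-1,0.6, 0,0,0,0,0,-1.5,0.6, 0,0,0,0,0,-1.5,0.6, 0,0,0,0,0,0,1, 0,0,0,0,0,0,1, 0,0,0,0,0,0,1, 0,0,0,0,0,0,1]'
cat > wl.py <<'E'
from h import *
import sys
where()
s=observe();c=calibration('wrist');p,d=grab_frame('wrist')
T=np.linalg.inv(np.array(c['cam_to_world']))
def px(w):
    q=T[:3,:3]@w+T[:3,3];return np.array([c['cx']-c['fx']*q[0]/q[2],c['cy']+c['fy']*q[1]/q[2]],np.float32)
# rectify the panel: 24x26 mm round the window, operator's view, 12 px/mm
w,h,k=24,26,12
src=np.float32([px(pan(+h/2e3,0,.024+w/2e3)),px(pan(h/2e3,0,.024-w/2e3)),px(pan(-h/2e3,0,.024-w/2e3)),px(pan(-h/2e3,0,.024+w/2e3))])
H=cv2.getPerspectiveTransform(src,np.float32([[0,0],[w*k,0],[w*k,h*k],[0,h*k]]))
cr=cv2.warpPerspective(p,H,(w*k,h*k),flags=cv2.INTER_CUBIC)
np.save('cr_'+sys.argv[1],cr)
save(sys.argv[1]+'.png',np.hstack([cv2.resize(p,(416,312))[::-1,::-1],cr]))
g=cv2.cvtColor(cr,cv2.COLOR_RGB2GRAY)
for row in cv2.resize(g,(24,26),interpolation=cv2.INTER_AREA): print(''.join(' .:-=+*#%@'[min(9,int((255-x)/22))] for x in row))
E
python3 wl.py v1
```

```text
time_s: 16.05
eef_pos: [0.4875, -0.2121, 0.0985]
tcp_rot: [0.599, 2.374, -0.216]
wrist_force: [0.2, 0.1, 0.3]
grip_width: -0.0004
grip_force: 0.0
u,h,y mm [-22.7  44.6   0.5]
=============+@@@@@@@@@@
==============%@@@@@@@@@
==============#@@@@@@@@@
==============#@@@@@@@@@
++++++++++++++#@@@@@@@@@
*##########***#@@@@@@@@@
*#%%%%%%%%%%%%%@@@@@@@@@
##%@@@@@@@@@@@@@@@@@@@@@
##%#**##@@@@@@@%@@@@@@@@
*#+...-=%%%%%@%+=%@@@@@@
*#=   ..-------..=%@@@@@
##-....          .=*%@%%
##+.............. ..+#+=
##=........ ...... .+#+=
*#- ...         .. :*#+=
*#= .. .---::::... .+#+=
##= .. -%%@%%%#.....=#+=
##- .. :*=*=*%%. ...=#+=
##- .. .:.. :*%. ..:*#+=
*#- ... ..  .+%:   -*#+=
*#-. ... ....+%: . .+#+=
*#=          =%:   .+#+=
*#+::::::::::+#=::::+#+=
###***********#*****##+=
#####%#%#%%%##%%######+=
*#***#***##*+*#*++*#*+==
```

View pics/v1.png

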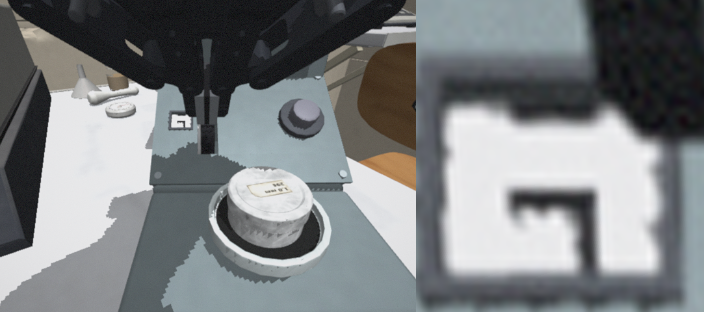

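The 7 now stands in the lower half of the window with a 6's foot above it, so about 6.66 (1.67 rad to go). Lifting off cleared everything. I'll now rub the wheel's rim with shut fingers.

```bash
python3 -c "
from h import *
m=mixtool(.61)
a=plan(pan(.013,.024),m,4);a=plan(pan(.013,.012),m,2,a);a=plan(pan(-.02,.012),m,4,a)"
```

```text
turn/row [ 0.     0.024 -0.001] step mm 10.3
[-0.84, -0.01, 0.6] [-0.85, -0.01, 0.58]
[-0.85, -0.01, 0.58] 
[-0.87, -0.01, 0.56] 
[-0.88, -0.01, 0.54] [-0.89, -0.01, 0.52]
turn/row [0. 0. 0.] step mm 6.0
[-0.0, -0.0, 0.6] [-0.0, -0.0, 0.6]
[-0.0, -0.0, 0.6] [-0.0, -0.0, 0.6]
turn/row [0. 0. 0.] step mm 8.2
[0.83, 0.0, 0.0] [0.83, 0.0, 0.0]
[0.83, 0.0, 0.0] 
[0.83, 0.0, 0.0] 
[0.83, 0.0, 0.0] [0.83, 0.0, 0.0]
```

```bash
python3 -m creep '[0,0.024,0,-0.85,0,0.6,1, 0,0.024,0,-0.85,0,0.6,1, 0,0.024,0,-0.85,0,0.55,1, 0,0.024,0,-0.9,0,0.55,1, 0,0,0,0,0,0,1, 0,0,0,0,0,0,1, 0,0,0,0,0,0,1, 0,0,0,0,0,0,1, 0,0,0,0,0,0,1, 0,0,0,0,0,0,1]'; python3 -c "
from h import *
where();print(observe()['joint_pos'])"
```

```text
time_s: 17.35
eef_pos: [0.524, -0.2317, 0.1025]
tcp_rot: [0.621, 2.465, -0.192]
wrist_force: [-0.9, -0.4, -0.3]
grip_width: -0.0001
grip_force: 0.0
u,h,y mm [13.4 24.1  0.3]
[ 0.87482669  0.23686371 -0.60911795  2.21487541  1.10740156  0.25801074
  0.37718131]
```

```bash
python3 -m creep '[0,0,0,0,0,0.6,1, 0,0,0,0,0,0.6,1, 0,0,0,0,0,0,1, 0,0,0,0.7,0,0,1, 0,0,0,0.7,0,0,1, 0,0,0,0.7,0,0,1, 0,0,0,0.7,0,0,1, 0,0,0,0.5,0,0,1, 0,0,0,0,0,0,1, 0,0,0,0,0,-1.5,1]'; python3 wl.py v2
```

```text
time_s: 18.6
eef_pos: [0.4979, -0.2178, 0.0855]
tcp_rot: [0.621, 2.467, -0.192]
wrist_force: [-0.1, 0.7, -0.0]
grip_width: 0.0002
grip_force: 0.0
u,h,y mm [-20.5  27.1   0.4]
===========+@@@@@@@@@@@@
============*@@@@@@@@@@@
=============+@@@@@@@@@@
==============%@@@@@@@@@
++++++++++++++%@@@@@@@@@
*#######*#####%@@@@@@@@@
*####%%%%%%%%%%@@@@@@@@@
*#@@@@@@@@@@@@@@@@@@@@@@
##%#**#%@####*#@@@@@@@@@
*#+..:-+%#*##**@@@@@@@@@
*#-    -%@@@%@@#@@@@@@@@
*#- .. .-++=-#@*@@@@@@@@
##+..........+%-@@@@@@@@
##=... :++**#%%:#@@@@@@@
*#- .. :%@@@@@%:#@@@@@@@
*#- ....-+-::=+.+@@@@@@@
##= .... ..  .. =@@@@@@@
##= ........... -@@@@@@@
##- ........... :%@@@@@@
*#-............ .#@@@@@@
*#- ...         .+@@@@@@
*#-    .----:-:. :#@@@@@
##+::::-#%#####-.:+@@@@@
###*****#######****%@@@@
####################@%#*
*#***#***##***#**+##*+==
```

By shape this is a 5 above (right stem only) and the top of a 6 below, so about 5.3. The stroke gave about 1.36 digits per 33 mm. One more, slightly shorter stroke.

```bash
python3 -m creep '[0,0,0,-1.1,0,0,1, 0,0,0,-1.1,0,0,1, 0,0,0,-1.2,0,0,1, 0,0,0,0,0,0.7,1, 0,0,0,0,0,0.8,1, 0,0,0,0,0,0,1, 0,0,0,0.7,0,0,1, 0,0,0,0.7,0,0,1, 0,0,0,0.7,0,0,1, 0,0,0,0.6,0,0,1]'; python3 -c "
from h import *
where()"
python3 -m creep '[0,0,0,0,0,0,1, 0,0,0,0,0,-1.5,1, 0,0,0,0,0,-1.5,1, 0,0,0,0,-1.5,0,1, 0,0,0,0,-1.5,0,1, 0,0,0,0,0,0,1, 0,0,0,0,0,0,1, 0,0,0,0,0,0,1, 0,0,0,0,0,0,1, 0,0,0,0,0,0,1]'; python3 wl.py v3
```

```text
time_s: 19.9
eef_pos: [0.5146, -0.2269, 0.084]
tcp_rot: [0.618, 2.454, -0.2]
wrist_force: [-23.8, 9.9, 38.5]
grip_width: -0.0
grip_force: 22.9
u,h,y mm [-5.8 15.   0.1]
time_s: 21.15
eef_pos: [0.4822, -0.2427, 0.1022]
tcp_rot: [0.62, 2.465, -0.191]
wrist_force: [-0.4, 0.1, -0.4]
grip_width: 0.0002
grip_force: 0.0
u,h,y mm [-12.6  42.1 -29. ]
========================
========================
========================
========================
++++++++++++++++++++++==
########***#**##***#*#*=
#######################=
##@@@@@@@@@@@@@@@@@%##+=
##%*==*#@@@@@@@%*+=+##+=
##*.. :-#%%@@@@+.. :*#+=
*#=. ...:--+=*@-   .*#+=
#%=.....   ..-@: . .*#*=
#%*........ .+@- . .+#+=
##+........ :*#: . .+#+=
*#- ....... .::... :*#+=
##=..........  ... .+#+=
##+............... .+#+=
##+............... .+#+=
##= ...... ... ... :*#+=
##= ..... .   .... :*#+=
*#+ .. .=++++++:....+#+=
*#*... :%@%%%%@-   .+#+=
*##::::-#%*===*=...:+#+=
###*****##***********#+=
######################+=
*#***##**##*+*##*+##**==
```

View pics/v3.png

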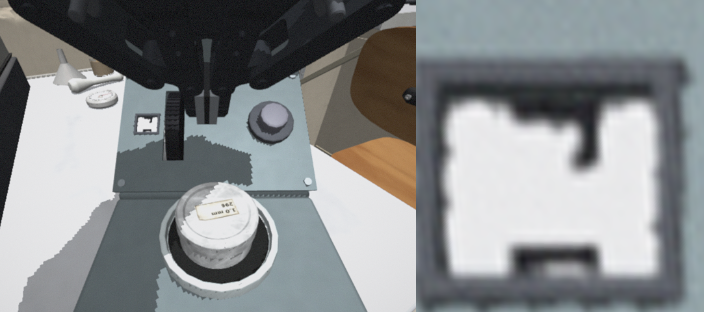

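The window now shows the lower part of a 4 (mid-bar and right stem) above and the top of a 5 below, so about 4.4. It needs another 11 mm of rolling. The tin sits inside the rim.

```bash
python3 -m creep '[0,0,0,-0.5,1,0,1, 0,0,0,-0.5,1,0,1, 0,0,0,-0.5,1,0.5,1, 0,0,0,-0.4,0,1.2,1, 0,0,0,0,0,0.6,1, 0,0,0,0,0,0.6,1, 0,0,0,0,0,0,1, 0,0,0,0.4,0,0,1, 0,0,0,0.4,0,0,1, 0,0,0,0.35,0,0,1]'; python3 -c "
from h import *
where()"
python3 -m creep '[0,0,0,0,0,0,1, 0,0,0,0,0,-1.5,1, 0,0,0,0,0,-1.5,1, 0,0,0,0.3,-1.5,0,1, 0,0,0,0.4,-1.5,0,1, 0,0,0,0,0,0,1, 0,0,0,0,0,0,1, 0,0,0,0,0,0,1, 0,0,0,0,0,0,1, 0,0,0,0,0,0,1]'; python3 wl.py v4
```

```text
time_s: 22.45
eef_pos: [0.5198, -0.2277, 0.0878]
tcp_rot: [0.616, 2.457, -0.196]
wrist_force: [-17.5, 5.8, 28.2]
grip_width: -0.0002
grip_force: 16.2
u,h,y mm [ 0.5 15.2  1.9]
time_s: 23.7
eef_pos: [0.482, -0.2427, 0.1033]
tcp_rot: [0.621, 2.465, -0.191]
wrist_force: [-0.5, 0.3, -0.8]
grip_width: 0.0001
grip_force: 0.0
u,h,y mm [-12.1  43.1 -29.2]
========================
========================
========================
========================
++++++++++++++++++++++==
***#*****#*#**#*#*#**#+=
###############%%%%###*=
##@@@%%@%%%%%%%@%@@%##+=
##%*++**#***+**#*++*##+=
*#*...:-#+.:.-#=:..-*#+=
*%+... :%+.  -@-   .*#+=
##+... -@=   =@- ...+#*=
##*... -@+...+@: . .+#+=
##+... -@@%%%@@- . .*#+=
##= .. -*#*#*%%:.. :*#+=
*#= .....--:.+%- . .*#*=
##+..... ..  =%- . .+#+=
##+........ .=%: . .*#+=
##=. ...... .+#: . -*#+=
#%= .............. :*#+=
#%+ .........  ... .+#+=
##* .............  .+#+=
##*..........:::::::*#+=
###********+*********#+=
######################+=
*#*+*#*++*#*+*##++##*+==
```

```bash
cat > chk.py <<'E'
from h import *
c=calibration('wrist');p,d=grab_frame('wrist');T=np.linalg.inv(np.array(c['cam_to_world']))
def px(w):
    q=T[:3,:3]@w+T[:3,3];return [c['cx']-c['fx']*q[0]/q[2],c['cy']+c['fy']*q[1]/q[2]]
g=cv2.cvtColor(p,cv2.COLOR_RGB2GRAY)
us=np.arange(-45,45.1,1)
def prof(y,h=0):
    q=np.float32([px(pan(u/1e3,h,y/1e3)) for u in us]);return cv2.remap(g,q[None,:,0],q[None,:,1],cv2.INTER_LINEAR)[0]
for y in(-3,0,3):
    print('wheel y',y,[(int(u),int(v)) for u,v in zip(us[::2],prof(y)[::2]) if abs(u)>20])
for y in(13.5,34.5): print('frame y',y,[(int(u),int(v)) for u,v in zip(us,prof(y)) if abs(u)<16])
T2=np.array(c['cam_to_world'])[:3,3]; q=R.from_euler('z',-MX[2]).apply(T2-[MX[0],MX[1],0])-[0,0,.075];print('cam u,h',q@[.819,0,.574],q@[-.574,0,.819])
# button + panel plane from depth
P,_,_=pts(d,c);L=R.from_euler('z',-MX[2]).apply(P-[MX[0],MX[1],0])-[0,0,.075]
U=np.c_[L@[.819,0,.574],L[:,1],L@[-.574,0,.819]]
k=(abs(U[:,0])<.04)&(U[:,1]>-.055)&(U[:,1]<-.035);print('panel h',np.median(U[k,2]))
k=(np.hypot(U[:,0],U[:,1]+.085)<.02)&(U[:,2]>.012)&(U[:,2]<.022);b=U[k];print('button top',len(b),((b.min(0)+b.max(0))/2).round(4),np.median(b,0).round(4),(b.max(0)-b.min(0)).round(4))
k=(abs(U[:,1])<.01)&(abs(U[:,0])<.045)&(U[:,2]>.003)&(U[:,2]<.02);b=U[k];print('wheel',b.min(0).round(4),b.max(0).round(4),np.median(b,0).round(4))
A=np.c_[2*b[:,0],2*b[:,2],np.ones(len(b))];s=np.linalg.lstsq(A,b[:,0]**2+b[:,2]**2,rcond=None)[0];print('circle u,h',s[:2],np.sqrt(s[2]+s[0]**2+s[1]**2))
E
python3 chk.py
```

```text
wheel y -3 [(-45, 90), (-43, 91), (-41, 91), (-39, 90), (-37, 87), (-35, 22), (-33, 28), (-31, 21), (-29, 24), (-27, 18), (-25, 22), (-23, 23), (-21, 30), (21, 43), (23, 34), (25, 36), (27, 29), (29, 34), (31, 57), (33, 72), (35, 25), (37, 24), (39, 29), (41, 22), (43, 20), (45, 22)]
wheel y 0 [(-45, 90), (-43, 89), (-41, 89), (-39, 87), (-37, 89), (-35, 27), (-33, 25), (-31, 17), (-29, 25), (-27, 22), (-25, 22), (-23, 24), (-21, 25), (21, 51), (23, 36), (25, 33), (27, 33), (29, 32), (31, 64), (33, 159), (35, 161), (37, 143), (39, 22), (41, 23), (43, 30), (45, 28)]
wheel y 3 [(-45, 90), (-43, 90), (-41, 90), (-39, 91), (-37, 89), (-35, 21), (-33, 24), (-31, 23), (-29, 25), (-27, 27), (-25, 22), (-23, 22), (-21, 17), (21, 52), (23, 33), (25, 32), (27, 32), (29, 35), (31, 66), (33, 162), (35, 160), (37, 157), (39, 111), (41, 23), (43, 27), (45, 25)]
frame y 13.5 [(-15, 160), (-14, 160), (-13, 159), (-12, 137), (-11, 135), (-10, 132), (-9, 137), (-8, 141), (-7, 139), (-6, 143), (-5, 142), (-4, 146), (-3, 128), (-2, 129), (-1, 136), (0, 136), (1, 128), (2, 113), (3, 138), (4, 144), (5, 145), (6, 126), (7, 112), (8, 140), (9, 157), (10, 158), (11, 158), (12, 155), (13, 158), (14, 158), (15, 157)]
frame y 34.5 [(-15, 157), (-14, 155), (-13, 125), (-12, 78), (-11, 97), (-10, 89), (-9, 87), (-8, 87), (-7, 80), (-6, 81), (-5, 80), (-4, 80), (-3, 79), (-2, 86), (-1, 87), (0, 78), (1, 76), (2, 77), (3, 82), (4, 83), (5, 84), (6, 86), (7, 92), (8, 121), (9, 155), (10, 158), (11, 158), (12, 157), (13, 157), (14, 156), (15, 154)]
cam u,h -0.09191839899490413 0.18533979277052637
panel h 0.10774720530086157
button top 1375 [-0.0027 -0.0838  0.0151] [-0.0037 -0.0833  0.0156] [0.0235 0.0231 0.006 ]
wheel [-0.0328 -0.0054  0.003 ] [0.027  0.007  0.0165] [-0.0092  0.0002  0.0118]
circle u,h [-0.00326191 -0.01911401] 0.0341182640131982
```

The slot, window frame and button all agree that the shaker frame is about 2.3 mm lower along the slope, so the true window centre is at row 15.5–16 and the 4 sits at 13.7. It needs about 0.1 digit more, which is a small rub.

```bash
python3 -m creep '[0,0,0,-0.4,1,0,1, 0,0,0,-0.4,1,0,1, 0,0,0,-0.3,0.9,0.5,1, 0,0,0,-0.3,0,1.3,1, 0,0,0,0,0,0.6,1, 0,0,0,0,0,0.6,1, 0,0,0,0,0,0,1, 0,0,0,0.3,0,0,1, 0,0,0,0.35,0,0,1, 0,0,0,0,0,0,1]'; python3 -c "
from h import *
where()"
python3 -m creep '[0,0,0,0,0,0,1, 0,0,0,0,0,-1.5,1, 0,0,0,0,0,-1.5,1, 0,0,0,0.3,-1.5,0,1, 0,0,0,0.4,-1.5,0,1, 0,0,0,0,0,0,1, 0,0,0,0,0,0,1, 0,0,0,0,0,0,1, 0,0,0,0,0,0,1, 0,0,0,0,0,0,1]'; python3 wl.py v5
```

```text
time_s: 25.05
eef_pos: [0.5188, -0.2283, 0.0873]
tcp_rot: [0.616, 2.459, -0.196]
wrist_force: [-17.2, 7.4, 27.6]
grip_width: 0.0001
grip_force: 17.0
u,h,y mm [-0.3 15.2  0.9]
time_s: 26.3
eef_pos: [0.4819, -0.2439, 0.1036]
tcp_rot: [0.621, 2.465, -0.191]
wrist_force: [0.6, -0.1, 0.2]
grip_width: -0.0001
grip_force: 0.0
u,h,y mm [-11.6  43.1 -30.2]
========================
========================
========================
========================
++++++++++++++++++++++==
***********###**#*####*=
######%##%%######%%####=
##@@%%@@@%%%@@%@@@%%##+=
#%%*+=**+=+*+++**+=*##+=
###...:.. .:...::..-*#+=
*#*    .-. . .-.   .*#+=
##*... -%=.. =%: ...+#*=
##*... -@-  .+@: ...+#+=
#%+... -@=  :*@: . :*#+=
##= .. -@*::-#@: . :*#+=
#%+ ...=@@%%%@@- . .+#+=
##+ ...-++*+*#%: . .+#+=
##=.......-.:=%: . .+#+=
##=.........:*%: ..-*#+=
##+..........+@- . :*#+=
##+......... -#-.. .*#+=
*#+............... .+#+=
###::::.........::::*#+=
###**********+******##+=
######################+=
*#***#***##***##***#**+=
```

View pics/v5.png

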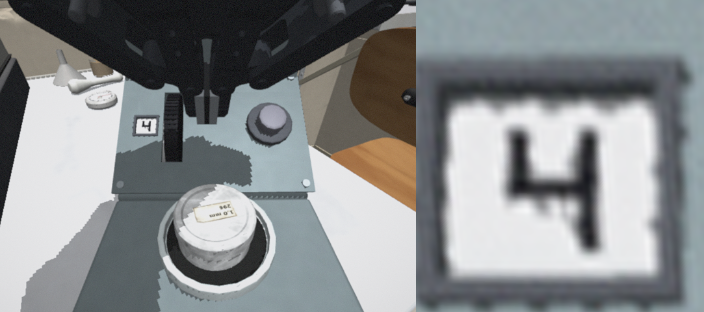

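The 4 spans rows 10.5–20.9, so it is centred at 15.7 in the window. Next, the start button (measured at u=-2.7, y=-84 mm).

```bash
python3 -m creep '[0,0,0,-0.3,-1.8,0,1, 0,0,0,-0.3,-1.8,0,1, 0,0,0,-0.3,-1.8,0.4,1, 0,0,0,0,0,0.8,1, 0,0,0,0,0,0.7,1, 0,0,0,0,0,0,1, 0,0,0,0,0,0.5,1, 0,0,0,0,0,0.5,1, 0,0,0,0,0,0.4,1, 0,0,0,0,0,0,1]'; python3 -c "
from h import *
where()"
```

```text
time_s: 27.6
eef_pos: [0.4793, -0.304, 0.082]
tcp_rot: [0.62, 2.465, -0.193]
wrist_force: [-3.9, 1.9, 4.4]
grip_width: 0.0
grip_force: 2.9
u,h,y mm [ -2.7  10.5 -84.5]
```

```bash
python3 -m creep '[0,0,0,0,0,0.15,1, 0,0,0,0,0,0.1,1, 0,0,0,0,0,0,1, 0,0,0,0,0,0,1, 0,0,0,0,0,0,1, 0,0,0,0,0,0,1, 0,0,0,0,0,0,1, 0,0,0,0,0,0,1, 0,0,0,0,0,0,1, 0,0,0,0,0,0,1]'; python3 -c "
from h import *
where()"
```

```text
time_s: 28.85
eef_pos: [0.4797, -0.3042, 0.0813]
tcp_rot: [0.618, 2.465, -0.198]
wrist_force: [-27.1, 13.2, 36.5]
grip_width: 0.0001
grip_force: 23.5
u,h,y mm [ -2.8   9.7 -84.5]
```

The button has bottomed out (47 N against it, h steady at 9.7). I'll release it, retreat along the normal and check.

```bash
python3 -m creep '[0,0,0,0,0,-0.8,1, 0,0,0,0,0,-1.5,1, 0,0,0,0,0,-2,1, 0,0,0,0,0,-2,1, 0,0,0,0.5,0,-1,1, 0,0,0,0,0,0,1, 0,0,0,0,0,0,1, 0,0,0,0,0,0,1, 0,0,0,0,0,0,1, 0,0,0,0,0,0,1]'; python3 wl.py v6
python3 - <<'E'
from h import *
p,d=grab_frame('top');c=calibration('top');P=pts(d,c)[0]
f=(.4245,-.2185)
K=np.hypot(*(P[:,:2]-f).T)<.035
t=P[K&(P[:,2]>.065)];print('tin on plate',len(t),np.median(t,0).round(3),np.percentile(t[:,2],[10,90]).round(3))
for n in['tin_medium','tin_large']:
    for r in masks_of(n,'top')[:2]:print(n,round(r['conf'],2),np.median(pts(d,c,r['pixels'])[0],0).round(3))
p,d=grab_frame('wrist');c=calibration('wrist')
P=pts(d,c)[0];t=P[(np.hypot(*(P[:,:2]-f).T)<.035)&(P[:,2]>.07)&(P[:,2]<.09)];A=np.c_[t[:,:2]-t[:,:2].mean(0),np.ones(len(t))]
print('wrist tin top',len(t),((t.min(0)+t.max(0))/2).round(4),'slope',np.linalg.lstsq(A,t[:,2],rcond=None)[0].round(3),observe()['wrist_force'])
E
```

```text
time_s: 30.1
eef_pos: [0.4408, -0.283, 0.1357]
tcp_rot: [0.62, 2.466, -0.19]
wrist_force: [0.2, 1.0, 0.1]
grip_width: -0.0001
grip_force: 0.0
u,h,y mm [ -7.8  79.5 -84.1]
=======================*
=======================*
=======================+
=======================*
++++++++++++++++++++++=#
********************##+#
#####################%**
#%@%%%%%%%%%%%%%%%####+*
#%%+==++=-=*++=++=:=##+#
#%#:.......:...... :*#*#
#%*.   .-:.. .::.  :*#*#
#%*... :#+ . -#=.. :*#+*
#%*. . :%*. .+@=.. -*#+*
#%+... -%#: .*@-.. :*#+*
#%+... -%#=--#@- . :*#+*
#%+....-@@%%%@@= . :*%*+
#%*....:++***%@- . :*#++
#%+.......::.+@-.  :*#+*
#%+........ .+@-.. -##+*
#%*......... -@= . :*#++
#%*......... :*=.. :*#++
#%#...........:....:*#+=
#%#:...............-*#+=
###*++++++++++++++**##+=
######################+=
*#***#****#***#***##**==
tin on plate 479 [ 0.418 -0.222  0.198] [0.07 0.26]
tin_medium 0.58 [0.436 0.333 0.027]
tin_large 0.92 [0.433 0.068 0.032]
wrist tin top 6891 [ 0.4235 -0.2168  0.0725] slope [0.002 0.001 0.072] [-0.888875   -0.23244548  0.27952097]
```

View pics/v6.png

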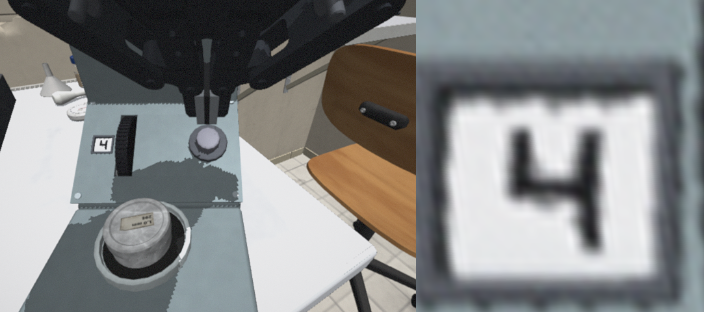

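The tin lies flat (top slope 0.002) and central in the plate, the 4 is centred, the button is released, the other tins are unmoved and the arm is clear. Handing in.

```bash
python3 -c "
from workcell import close_job
print(close_job())"
```

```text
the job is handed in; nothing more can be done
None
```

I put the smallest tin flat inside the plate's rim, set the digit 4 centred in the window, then pressed the start button fully in and released it; the other two tins did not move, and the job was handed in at about 30 s, with no verdict returned.

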